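# Seat the tall bamboo stalk in the full-depth socket of the pot

### The arm

A 6-joint arm with a two-finger parallel gripper is mounted at the origin on the work surface. World frame = base frame: x ahead of the robot, y to its left, z up, the work surface at z = 0. Lengths are in m, angles in rad, forces in N, time in s.
With the tool pointing down it reaches from about 0.35 to 0.775 m from the base axis. Payload 7.3 kg.
Tool frame: the origin (TCP) lies at the very end of the fingers, on their centre line; the grasp point (between the pads) lies 19 mm behind it; x points along the fingers, y is the direction in which the jaws open and shut, and the axes are right-handed (so a half turn about x gives the same grasp; the last joint's range is limited). The gripper opens to 92 mm and grips with 3 to 60 N. Pads are 19 mm wide; open, the fingers measure 130 mm over their backs; the gripper's body (75 mm by 190 mm) begins 47 mm behind the grasp point.
Start: joints at [1.185, 0.342, 1.524, -0, 1.275, -0.146], TCP at [0.125, 0.51, 0.227] pointing down, gripper open.
Joint ranges: [-2.53, 2.53], [-0.77, 2.02], [0.04, 2.7], [-1, 4.14], [0.28, 2.66], [-3.11, 3.11]. Speed limits (rad/s): [2.57, 2.57, 3.14, 3.14, 3.14, 3.14].

### API

Orientations are given as a rotation vector (axis times angle).
In Python, from rig import env, eyes gives the robot as it stands.
- The arm moves only by the shell command python3 -m pendant 'ROWS' [FORCE]. ROWS is JSON, a list that holds one entry, the list of rows, each a list of 7 numbers: the shift along the tool's x, y, z in m, then the turn, a rotation vector about the tool's x, y, z in degrees, then the opening, from 0 (shut) to 1 (fully open). A call has 1 to 12 rows; each row is the pose to reach, as a shift and turn from the pose commanded when the call began, along the tool's axes at that moment; what a row does not reach only later rows make up. A row lasts 1/12 s, in which the tool goes at most 41.7 mm and 7.16 degrees, less where a joint would pass 70% of its speed; a pose out of reach is approached as far as the arm can. A call with a gripper value outside its range is refused whole. The fingers move at their own pace and stop on an object; FORCE is the grip in N (left out, the last holds). Time passes only in rows, so rows that repeat a pose let the fingers close. It gives the time, the measured TCP pose, the force and the opening at its end, in the units of the state.
- env.sense(): the state, without advancing time (a new reading comes with each control period).
- eyes.read_camera(name): name is "side" or "top"; returns a dict with "pixels" (384x512x3 uint8, red, green, blue), "intrinsics" (3x3 intrinsics, pixels), "rvec" (rotation vector, rad) and "tvec" (3), from world to camera coordinates, as OpenCV has them. Camera axes: x right, y down, z forward; pixel columns grow to the right and rows downward; lengths in m; the calibration is good to about 2 mm. A picture is of the moment at which its call begins. There is no depth.
- env.close_job(): hands the job in, once; it reports no verdict.
The state is a dict: "time": time; "joints": joint angles; "qvel": joint speeds; "joint_efforts": joint torques, N m; "tool_pos": TCP position; "eef_rot": TCP orientation; "force": force on the tool from outside, world axes, zero at the start; "torque": the same for the moment, N m; "width": opening from 0.0 (shut) to 1.0 (fully open).
Only numpy, scipy, OpenCV 4.12 (cv2) and the standard library are available. Lean on these libraries where they do the work, as an engineer would, in place of code of your own. Each camera call takes 0.05 s, during which the arm holds its last target. There are 200 camera calls.

### The job

Stand the tall bamboo stalk from the rack in the straw-wrapped pot. Of the pot's three pipe sockets, which look alike, only one is deep enough: there the stalk, pushed straight down past the spring wires that bind on it, goes on until its foot presses on the pad at the bottom and the pale ring scored round it has come down level with the socket's rim; in the other two it bottoms with the ring still well above the rim, so take it out again and try the next. Push firmly and slowly but never bear down on it with more than about 3 kg (30 N), leave it standing home by itself, and do not disturb the short stalk, the mug, the cutter or the secateurs.

Things in the scene. Friction and masses are not known exactly. Their poses are not given: they have to be found in the camera images.
- pot: Heavy round pot, about 150 mm across and 108 mm high, wrapped in straw with two rope ties and filled with mortar to the rims of three pipe sockets, which stand in a triangle, each 30 mm from the pot's axis. It does not move. Origin: centre of its underside; z up.
- socket_1 (a point): Centre of the mouth, at rim height (105 mm above the table), of one of three upright white pipe sockets in the pot, all alike from above. Straight bore, 28.4 mm wide. In one of the three, a different one each time, the pad at the bottom lies 72 mm below the rim; in the other two, wooden packing raises it by 18 to 25 mm, so that a stalk stops too soon.
- socket_2 (a point): Mouth of the second socket, as socket_1. In each socket two bent spring wires on opposite sides bulge into the bore from 12 to 40 mm below the rim, most at 24 to 28 mm: from some 24 mm on they bind on the stalk and resist its way down with about 6 to 12 N, and as much when it is drawn out, and they hold it wherever it is left.
- socket_3 (a point): Mouth of the third socket, as socket_1. The black sponge-rubber pad on the bottom of each socket yields about 1 mm for each 8 N of load, up to 6 mm.
- stalk_mid (a point): The tall stalk: green bamboo, 26 mm in diameter, 184 mm long, 60 to 130 g, upright in one of the rack's holes. Its top is cut on a slant, 160 mm above the foot on the low side, 184 mm on the high side; the foot tapers over its last 5 mm to 22.6 mm. Best held 140 to 150 mm above the foot, clear of the hand and the pot. This point is on its axis half-way up, 92 mm above the foot; z points to the top.
- stalk_foot (a point): Centre of the flat foot of the tall stalk, its lower end; z points up along the stalk.
- stalk_mark (a point): Centre of the pale ring scored round the tall stalk, 72 mm above its foot; level with a socket's rim when the foot just touches the pad of the deep socket.
- rack: Heavy wooden block that does not move, 90 x 210 x 45 mm (x, y, z), with two round holes 28.5 mm wide and 30 mm deep, 55 mm from its middle either way along its y. The tall stalk stands in one, the short stalk in the other, either way round; their feet are 15 mm above the table. Origin: centre of its underside.
- short_stalk: Bystander: another stalk of the same bamboo, 26 mm in diameter and 119 mm long, without a ring, in the other hole of the rack. Origin: centre of its foot.
- mug: Bystander: white mug, 76 mm wide, 90 mm high, with a handle. Origin: centre of its underside.
- cutter: Bystander: orange and black box cutter lying flat, about 170 x 24 x 16 mm. Origin: centre of its underside.
- secateurs: Bystander: secateurs with red handles lying flat, about 200 x 80 x 18 mm. Origin: on the table under the middle, near the pivot.
Mind the look-alikes: they are no part of the job. What is shaped like the part that bears stalk_mid but purple is not meant.

How it is judged:
On the way:
1. the stalk is pushed down in the deep socket until its foot presses on the pad at the bottom (z of stalk_foot in the frame of pot below 0.0345 m and horizontal distance between stalk_foot and pot below 0.06 m and (contact force between stalk and packing_a above 2 N or contact force between stalk and packing_b above 2 N or contact force between stalk and packing_c above 2 N)), for 0.1 s.
At the end, for the whole second after the job is handed in: the tall stalk stands by itself, upright (within 0.1 rad) and still, in the pot's deep socket with its foot at least 70.5 mm below the rim, that is with its ring no more than 1.5 mm above the rim (z of stalk_foot in the frame of pot below 0.0345 m and horizontal distance between stalk_foot and pot below 0.06 m and angle between stalk_foot's own z axis and vertical below 0.1 rad and linear speed of stalk below 0.01 m/s); the robot touches nothing.
It fails at once if the stalk bears on the bottom of any socket with more than 38 N (contact force between stalk and packing_a above 38 N or contact force between stalk and packing_b above 38 N or contact force between stalk and packing_c above 38 N).
It fails at once if the mug, the cutter or the secateurs are shifted by more than 30 mm (distance of any of mug, cutter, secateurs from where it was at the start of the episode above 0.03 m).
It fails at once if the short stalk is moved by more than 30 mm or tipped over (distance of short_stalk from where it was at the start of the episode above 0.03 m or angle between short_stalk's own z axis and vertical above 0.5 rad).
It fails at once if the stalk is forced against the pot's sockets or top with more than 60 N (contact force between stalk and pot above 60 N).
It also fails if it takes over 67 s, if anything falls off the work surface, if the arm or the gripper's body presses on something with over 40 N, if the wrist force passes 120 N, or if a joint passes its speed limit or range.

## Working session

There is one attempt and no reset: what is moved stays moved. The work goes in short steps, Python scripts to look and compute and a shell command to move; the robot and the scene stay as the last step left them, time stands still between calls to the robot, and variables do not carry over. Pictures are saved under pics/ and viewed, about 8 in all and at most 12, crops included, and the job is handed in when it is done.

```bash
mkdir -p pics; ls
cat > h.py <<'E'
import numpy as np, cv2
from rig import env, eyes
def cam(n):
    c=eyes.read_camera(n); return c
def save(c,f,box=None,s=1):
    im=cv2.cvtColor(c["pixels"],cv2.COLOR_RGB2BGR)
    if box: x0,y0,x1,y1=box; im=im[y0:y1,x0:x1]
    im=cv2.resize(im,None,fx=s,fy=s,interpolation=cv2.INTER_CUBIC) if s!=1 else im
    cv2.imwrite("pics/"+f,im)
def ray(c,uv):
    R,_=cv2.Rodrigues(np.array(c["rvec"],float)); t=np.array(c["tvec"],float).ravel()
    d=R.T@np.linalg.inv(np.array(c["intrinsics"]))@np.array([uv[0],uv[1],1.0])
    return -R.T@t, d/np.linalg.norm(d)
def onz(c,uv,z):
    o,d=ray(c,uv); return o+d*(z-o[2])/d[2]
def tri(c1,p1,c2,p2):
    o1,d1=ray(c1,p1);o2,d2=ray(c2,p2)
    A=np.stack([d1,-d2],1); s=np.linalg.lstsq(A,o2-o1,rcond=None)[0]
    a=o1+d1*s[0];b=o2+d2*s[1]; return (a+b)/2,np.linalg.norm(a-b)
def proj(c,P):
    return cv2.projectPoints(np.array(P,float).reshape(-1,3),np.array(c["rvec"],float),np.array(c["tvec"],float),np.array(c["intrinsics"],float),None)[0].reshape(-1,2)
E
python3 - <<'E'
from h import *
a=cam("top");b=cam("side")
im=np.vstack([a["pixels"],b["pixels"]])
cv2.imwrite("pics/t.png",cv2.cvtColor(a["pixels"],4)); cv2.imwrite("pics/s.png",cv2.cvtColor(b["pixels"],4))
for c in (a,b): print(c["intrinsics"],ray(c,(256,192)))
print(env.sense())
E
```

```text
pics
[[375.38717847   0.         244.82262282]
 [  0.         375.38717847 188.3036456 ]
 [  0.           0.           1.        ]] (array([ 0.5122024 , -0.00346776,  0.80197242]), array([ 6.19176492e-02, -4.99236470e-04, -9.98081137e-01]))
[[390.12295434   0.         256.99940369]
 [  0.         390.12295434 189.28153758]
 [  0.           0.           1.        ]] (array([0.36297216, 0.42869954, 0.63827795]), array([ 0.30402374, -0.56436568, -0.76750305]))
{'time': 0.1, 'joints': array([ 1.18500423e+00,  3.42636135e-01,  1.52492897e+00,  2.43873702e-05,
        1.27539696e+00, -1.46005672e-01]), 'qvel': array([ 0.0002049 , -0.00130036, -0.00207334,  0.00125493, -0.0022129 ,
        0.00113826]), 'joint_efforts': array([ 5.37256146e-04, -4.31998980e+01, -2.44699323e+01,  7.17605744e-02,
        5.25038852e-02, -8.11813857e-05]), 'tool_pos': array([0.12452013, 0.50964365, 0.22612063]), 'eef_rot': array([ 0.18722676,  1.56296846, -0.18929677]), 'force': array([ 0.25743394,  0.14447742, -0.27107199]), 'torque': array([-0.0243831 , -0.03604634, -0.01043154]), 'width': 1.0007921093245764}
```

View pics/t.png

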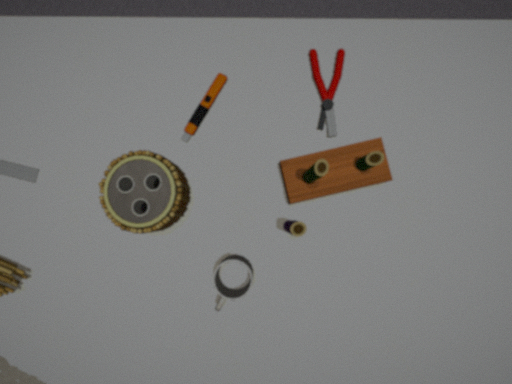

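View pics/s.png

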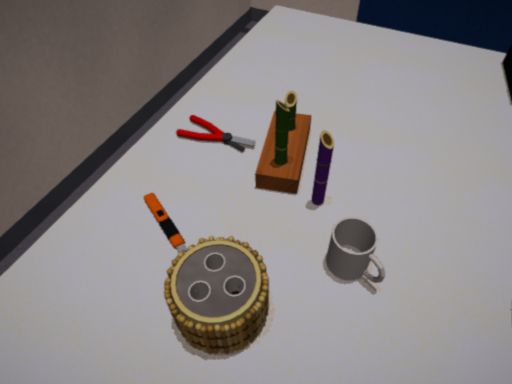

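The top view shows the pot at (142,190), with sockets at (125,184), (153,182) and (140,207). It also shows the rack with stalks at (316,170) and (372,158), and a purple stalk at (295,228). In the side view the tall green one is at (282,130) with its ring near (281,147), the short one at (291,105), and the purple look-alike at (323,165). I choose the green stalk in the rack hole nearer the pot, and check it in a close crop.

Run:
```python
from h import *
a=cam("top");b=cam("side")
def crop(c,box,w,h):
    x0,y0,x1,y1=box
    return np.clip(cv2.resize(cv2.cvtColor(c["pixels"],4)[y0:y1,x0:x1],(w,h),interpolation=cv2.INTER_CUBIC)*1.0*1.8,0,255).astype(np.uint8)
top=np.hstack([crop(a,(285,145,395,215),440,280),crop(a,(95,150,185,232),307,280)])
bot=np.hstack([crop(b,(255,80,345,210),201,290),crop(b,(160,230,275,320),371,290)])
bot=cv2.copyMakeBorder(bot,0,0,0,top.shape[1]-bot.shape[1],cv2.BORDER_CONSTANT)
cv2.imwrite("pics/c1.png",np.vstack([top,bot]))
# bores: dark blobs within pot
for n,c,(x0,y0,x1,y1) in (("top",a,(108,165,172,222)),("side",b,(180,245,258,308))):
    g=cv2.cvtColor(c["pixels"],cv2.COLOR_RGB2GRAY)[y0:y1,x0:x1]
    for nm,m in (("white",g>115),("dark",g<40)):
        k,l,st,ce=cv2.connectedComponentsWithStats(m.astype(np.uint8))
        for i in range(1,k):
            if st[i,4]>25: print(n,nm,st[i]+np.array([x0,y0,0,0,0]),ce[i]+[x0,y0])
    print(np.percentile(g,[2,10,50,90,98]))
for uv in ((125,184),(153,182),(140,207),(316,170),(372,158)): print(uv,onz(a,uv,.105))
for uv in ((214,262),(199,291),(234,286)): print(uv,onz(b,uv,.105))
```

```text
top white [108 165  11  16  39] [111.8974359  171.69230769]
top white [160 165  12  20  51] [166.96078431 172.68627451]
top white [152 196  20  26  78] [163.73076923 211.37179487]
top white [108 203  18  19  59] [114.28813559 213.74576271]
top dark [153 178   6  10  46] [155.45652174 182.65217391]
top dark [139 202   8  10  54] [142.85185185 206.7962963 ]
[ 32.94  54.    80.   106.   126.  ]
side white [180 245  29  21 188] [188.58510638 250.52659574]
side white [229 245  29  63 297] [249.86531987 274.21548822]
side white [249 245   9   7  42] [253.73809524 247.04761905]
side white [204 252  22  20  98] [213.98979592 261.6122449 ]
side white [223 275  23  22 107] [234.17757009 285.13084112]
side white [188 280  23  22 113] [198.90265487 290.25663717]
[ 59.  69.  87. 134. 153.]
(125, 184) [0.56523544 0.2426851  0.105     ]
(153, 182) [0.57010476 0.18981168 0.105     ]
(140, 207) [0.52269829 0.21237935 0.105     ]
(316, 170) [ 0.59879039 -0.11441223  0.105     ]
(372, 158) [ 0.62323532 -0.21756939  0.105     ]
(214, 262) [0.56872421 0.1911628  0.105     ]
(199, 291) [0.56366914 0.24252075 0.105     ]
(234, 286) [0.52131283 0.21266706 0.105     ]
```

View pics/c1.png

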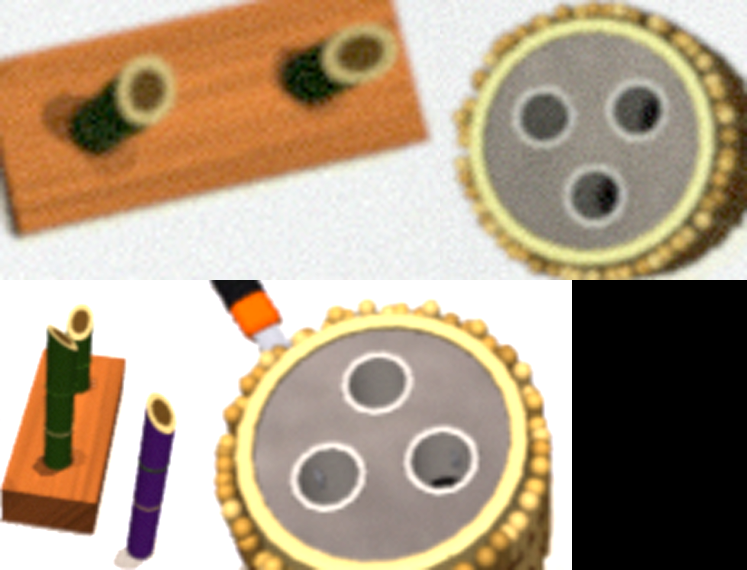

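```bash
cat >> h.py <<'E'
from scipy.spatial.transform import Rotation as Ro
def plan(P,yaw=None):
    """shift (tool axes) and turn about tool x for TCP target P, jaws along yaw (mod pi), tool straight down"""
    s=env.sense(); R=Ro.from_rotvec(s["eef_rot"]); M=R.as_matrix()
    out=M.T@(np.array(P)-s["tool_pos"])*1000
    j=np.degrees(np.arctan2(M[1,1],M[0,1]))
    print("tcp",s["tool_pos"].round(4),"axes x",M[:,0].round(3),"y",M[:,1].round(3),"z",M[:,2].round(3),"jaw yaw",j.round(1),"shift mm",out.round(1))
    if yaw is not None:
        d=[np.array([[np.cos(t),np.sin(t),0],[np.sin(t),-np.cos(t),0]]) for t in ()]
        for k in (0,180):
            t=np.radians(yaw+k); y=np.array([np.cos(t),np.sin(t),0]); x=np.array([0,0,-1.]); T=np.stack([x,y,np.cross(x,y)],1)
            print("turn deg",np.degrees(Ro.from_matrix(M.T@T).as_rotvec()).round(1))
E
python3 - <<'E'
from h import *
a=cam("top");b=cam("side")
print("tall top",tri(a,(321.7,167.5),b,(282.8,105.5)))
print("short top",tri(a,(375.2,158),b,(290.8,98.4)))
for p in ((125,184,199,290.3),(153,182,214,261.6),(140,207,234.2,285.1)): print("sock",tri(a,p[:2],b,p[2:]))
print("purple top@.18",onz(a,(298,229),.184))
r1=onz(a,(289.5,204.2),.045);r2=onz(a,(391.7,179.5),.045);print("rack edge",r1,r2,np.degrees(np.arctan2(*(r2-r1)[[1,0]])),np.linalg.norm(r2-r1))
# tall axis: dark green mask mid-lines -> planes
def mid(c,box,horiz):
    x0,y0,x1,y1=box; p=c["pixels"][y0:y1,x0:x1].astype(int)
    m=(p[...,1]>p[...,0]+3)&(p.max(2)<90)
    pts=[]
    for i in range(m.shape[0]):
        w=np.where(m[i])[0]
        if len(w)>5: pts.append((w.mean()+x0,i+y0,len(w)))
    return np.array(pts)
s=mid(b,(270,100,296,168),0); print(s[::4].round(1))
s=s[(s[:,1]>134)&(s[:,1]<158)]
f=np.polyfit(s[:,1],s[:,0],1); q=[(np.polyval(f,v),v) for v in (134,158)]; print("side line",q)
o,d1=ray(b,q[0]);_,d2=ray(b,q[1]); n=np.cross(d1,d2);n/=np.linalg.norm(n)
t=tri(a,(321.7,167.5),b,(282.8,105.5))[0]
print("plane normal",n,"dist of top ctr from plane",n@(t-o))
print("ring@",tri(a,(316,173.5),b,(281.4,149)))
g=cv2.cvtColor(a["pixels"],cv2.COLOR_RGB2GRAY)
for u,v in ((125,184),(153,182),(140,207)): print(u,g[v-1:v+2,u-9:u+10].mean(0).round().astype(int))
plan((.59,-.115,.235),80)
E
```

```text
tall top (array([ 0.59236547, -0.11089735,  0.18662505]), np.float64(0.00126251848376919))
short top (array([ 0.62003495, -0.21848842,  0.12146474]), np.float64(0.0014480735447849626))
sock (array([0.5645755 , 0.24208494, 0.105858  ]), np.float64(0.0012991635171376763))
sock (array([0.56992222, 0.19004944, 0.10364616]), np.float64(0.0006398757925824498))
sock (array([0.52209277, 0.21183953, 0.10591074]), np.float64(0.0012798288509923619))
purple top@.18 [ 0.49152556 -0.07354315  0.184     ]
rack edge [ 0.53604499 -0.07164224  0.045     ] [ 0.59007504 -0.27507403  0.045     ] -75.12603391098487 0.21048453198558886
[[285.5 107.    8. ]
 [285.6 111.   16. ]
 [285.5 115.   18. ]
 [285.  119.   17. ]
 [285.  123.   17. ]
 [284.5 127.   18. ]
 [282.  131.   11. ]
 [281.  135.   11. ]
 [281.  139.   11. ]
 [281.  143.   11. ]
 [281.  147.    9. ]
 [280.5 152.   10. ]
 [280.5 156.   10. ]
 [280.5 160.   10. ]]
side line [(np.float64(281.22104093938447), 134), (np.float64(280.40606156775635), 158)]
plane normal [ 0.91882974  0.3946368  -0.00370102] dist of top ctr from plane -0.0004998103815991332
ring@ (array([ 0.59607361, -0.1210753 ,  0.06520623]), np.float64(0.0015785024395613585))
125 [100 104  86  57  47  44  48  46  47  46  45  48  47  47  44  47  75  98
  99]
153 [105  91  66  49  45  46  46  49  43  39  24  20  10   6  28  56  87  95
  87]
140 [94 98 81 54 48 49 47 47 40 37 28 15 17 17 13 35 71 96 93]
tcp [0.1246 0.5099 0.2265] axes x [-0. -0. -1.] y [ 0.238  0.971 -0.   ] z [ 0.971 -0.238 -0.   ] jaw yaw 76.3 shift mm [  -8.3 -496.4  600.5]
turn deg [-3.7 -0.   0. ]
turn deg [176.3   0.    0. ]
```

Triangulated, the tall stalk's top centre is at (0.592, -0.111), z 0.187, and the rack-hole geometry agrees. The sockets' rims are at z of about 0.105. The top view shows a dark pad low in the sockets at (153,182) and (140,207), but none in the one at (125,184). That one looks deepest, so I'll try it first. Now moving above the stalk.

```bash
python3 -m pendant '[[[-0.0085,-0.25,0.3,0,0,0,1],[-0.0085,-0.25,0.3,0,0,0,1],[-0.0085,-0.25,0.3,0,0,0,1],[-0.0085,-0.25,0.3,0,0,0,1],[-0.0085,-0.25,0.3,0,0,0,1],[-0.0085,-0.25,0.3,0,0,0,1],[-0.0085,-0.25,0.3,0,0,0,1],[-0.0085,-0.25,0.3,0,0,0,1],[-0.0085,-0.25,0.3,0,0,0,1],[-0.0085,-0.25,0.3,0,0,0,1]]]' 
python3 -m pendant '[[[0,-0.2407,0.3014,0,0,0,1],[0,-0.2407,0.3014,0,0,0,1],[0,-0.2407,0.3014,0,0,0,1],[0,-0.2407,0.3014,0,0,0,1],[0,-0.2407,0.3014,0,0,0,1],[0,-0.2407,0.3014,0,0,0,1],[0,-0.2407,0.3014,0,0,0,1],[0,-0.2407,0.3014,0,0,0,1],[0,-0.2407,0.3014,0,0,0,1],[0,-0.2407,0.3014,0,0,0,1],[0,-0.2407,0.3014,0,0,0,1]]]'
python3 - <<'E'
from h import *
plan((.592,-.110,.141))
a=cam("top");b=cam("side")
def crop(c,box):
    x0,y0,x1,y1=box
    return np.clip(cv2.resize(cv2.cvtColor(c["pixels"],4)[y0:y1,x0:x1],(400,400),interpolation=cv2.INTER_CUBIC)*1.8,0,255).astype(np.uint8)
cv2.imwrite("pics/c2.png",np.hstack([crop(a,(260,110,380,230)),crop(b,(230,40,350,160))]))
E
```

```text
time: 1.13
tool_pos: [0.3591, 0.1924, 0.2355]
eef_rot: [0.19, 1.561, -0.191]
force: [-0.4, 0.6, 0.7]
width: 1.003
time: 2.05
tool_pos: [0.5933, -0.1122, 0.2339]
eef_rot: [0.191, 1.563, -0.191]
force: [-0.8, 0.6, 0.3]
width: 1.0
tcp [ 0.5933 -0.1122  0.2339] axes x [-0.001  0.    -1.   ] y [ 0.241  0.971 -0.   ] z [ 0.971 -0.241 -0.001] jaw yaw 76.1 shift mm [92.9  1.8 -1.7]
```

View pics/c2.png

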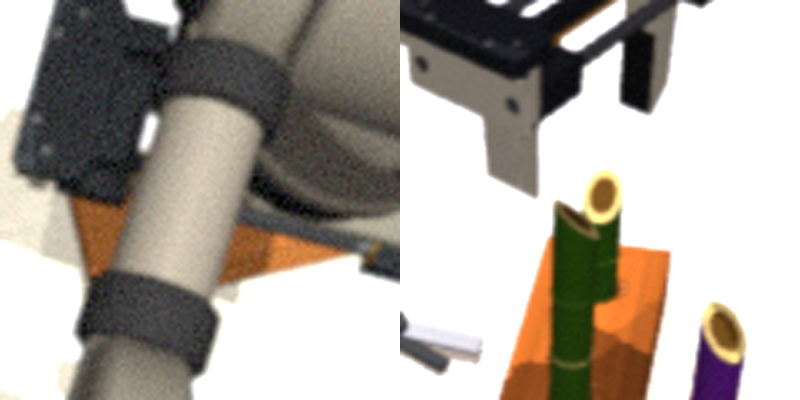

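The arm hides the rack from the top camera. In the side crop, the tall stalk top (575,215) sits between the two fingers (515,170 and 645,85), with the short stalk behind it. Descending and closing on it.

```bash
python3 -m pendant '[[[0.03,0.002,-0.002,0,0,0,1],[0.06,0.002,-0.002,0,0,0,1],[0.08,0.002,-0.002,0,0,0,1],[0.092,0.002,-0.002,0,0,0,1],[0.092,0.002,-0.002,0,0,0,1],[0.092,0.002,-0.002,0,0,0,0.5],[0.092,0.002,-0.002,0,0,0,0.3],[0.092,0.002,-0.002,0,0,0,0.2],[0.092,0.002,-0.002,0,0,0,0.1],[0.092,0.002,-0.002,0,0,0,0],[0.092,0.002,-0.002,0,0,0,0],[0.092,0.002,-0.002,0,0,0,0]]]' 15
python3 -m pendant '[[[0,0,0,0,0,0,0],[0,0,0,0,0,0,0],[0,0,0,0,0,0,0],[0,0,0,0,0,0,0],[0,0,0,0,0,0,0],[0,0,0,0,0,0,0]]]' 55
```

```text
time: 3.15
tool_pos: [0.5909, -0.1071, 0.1434]
eef_rot: [0.188, 1.562, -0.188]
force: [0.8, 0.1, 0.1]
width: 0.542
time: 3.65
tool_pos: [0.5907, -0.1076, 0.1431]
eef_rot: [0.188, 1.563, -0.189]
force: [-0.6, -1.8, -0.8]
width: 0.276
```

```bash
python3 -m pendant '[[[-0.015,0,0,0,0,0,0],[-0.04,0,0,0,0,0,0],[-0.07,0,0,0,0,0,0],[-0.1,0,0,0,0,0,0],[-0.12,0,0,0,0,0,0],[-0.12,0,0,0,0,0,0]]]' 
python3 -m pendant '[[[0,0.028,-0.009,0,0,0,0],[0,0.056,-0.018,0,0,0,0],[0,0.09,-0.029,0,0,0,0],[0,0.124,-0.041,0,0,0,0],[0,0.158,-0.052,0,0,0,0],[0,0.192,-0.063,0,0,0,0],[0,0.226,-0.074,0,0,0,0],[0,0.26,-0.086,0,0,0,0],[0,0.29,-0.096,0,0,0,0],[0,0.315,-0.104,0,0,0,0],[0,0.333,-0.11,0,0,0,0],[0,0.333,-0.11,0,0,0,0]]]'
python3 - <<'E'
from h import *
a=cam("top");b=cam("side")
plan((.5646,.2421,.26))
def crop(c,box):
    x0,y0,x1,y1=box
    return np.clip(cv2.resize(cv2.cvtColor(c["pixels"],4)[y0:y1,x0:x1],(400,560),interpolation=cv2.INTER_CUBIC)*1.8,0,255).astype(np.uint8)
cv2.imwrite("pics/c3.png",np.hstack([crop(a,(85,110,185,250)),crop(b,(150,180,270,348))]))
E
```

```text
time: 4.15
tool_pos: [0.5927, -0.1072, 0.2682]
eef_rot: [0.187, 1.554, -0.189]
force: [0.7, 0.1, -0.6]
width: 0.276
time: 5.15
tool_pos: [0.5616, 0.2465, 0.2613]
eef_rot: [0.186, 1.566, -0.184]
force: [-0.5, 0.2, -1.3]
width: 0.275
tcp [0.5624 0.243  0.2617] axes x [-0.002 -0.001 -1.   ] y [ 0.236  0.972 -0.001] z [ 0.972 -0.236 -0.002] jaw yaw 76.4 shift mm [ 1.7 -0.4  2.3]
```

View pics/c3.png

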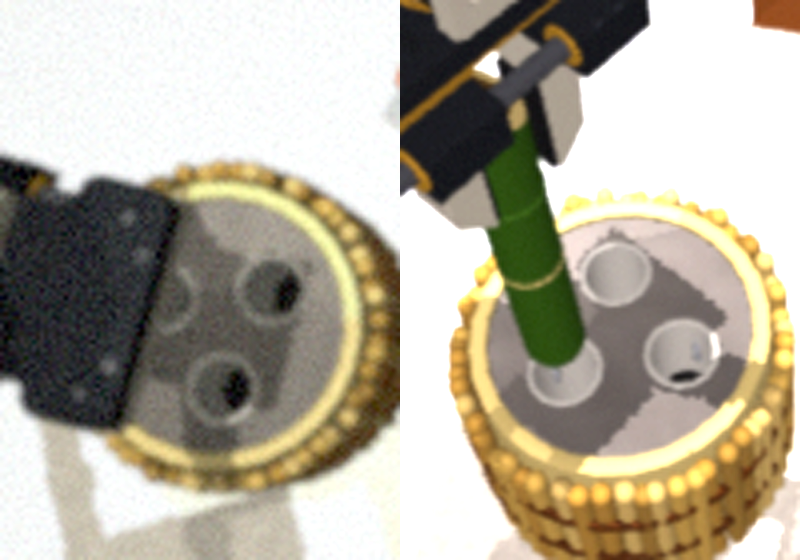

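```bash
cat >> h.py <<'E'
def stalk(c,zf,v0,v1,x0=165,x1=235):
    """side view: mid-line of the green stalk, lean across view, foot centre by casting onto z=zf"""
    p=c["pixels"].astype(int); m=(p[...,1]>p[...,0]+12)&(p[...,1]>p[...,2]+12)
    k,l,st,ce=cv2.connectedComponentsWithStats(m[:, x0:x1].astype(np.uint8)); i=1+st[1:,4].argmax(); m=np.zeros_like(m); m[:,x0:x1]=l==i
    rows=[(w.mean()+0,v,len(w)) for v in range(v0,v1) for w in [np.where(m[v])[0]] if len(w)>8]
    r=np.array(rows); f=np.polyfit(r[:,1],r[:,0],1)
    low=np.where(m.any(1))[0].max()+.5
    return f,low,r
def circ(c,P,r):
    t=np.linspace(0,2*np.pi,72); return proj(c,np.array(P)+np.stack([r*np.cos(t),r*np.sin(t),0*t],1))
E
python3 - <<'E'
from h import *
b=cam("side"); s=env.sense(); T=s["tool_pos"]; zf=T[2]-.1281
f,low,r=stalk(b,zf,238,276); print("T",T.round(4),"zf",zf,"low",low,"widths",r[::6,2])
# foot: solve for x,y at zf so that lowest row of circle and midline match
from scipy.optimize import fsolve
def err(q):
    c=circ(b,(q[0],q[1],zf),.0113); lowc=c[:,1].max(); m=proj(b,(q[0],q[1],zf))[0]
    return [lowc-low, m[0]-np.polyval(f,m[1])]
q=fsolve(err,T[:2]); print("foot est",q.round(4),"minus tcp mm",((q-T[:2])*1e3).round(1))
# lean: expected midline x at row 240 if vertical above q
pp=proj(b,[(q[0],q[1],z) for z in np.linspace(zf,zf+.12,30)]); x=np.interp(-245,-pp[:,1],pp[:,0]); print("lean px at row245: seen",np.polyval(f,245),"vertical",x)
print("socket ctr by side at .105:",onz(b,(199,290.3),.105).round(4))
E
```

```text
T [0.5627 0.2421 0.262 ] zf 0.13389780284116176 low 262.5 widths [15. 15. 20. 17.]
foot est [0.5982 0.2124] minus tcp mm [ 35.5 -29.7]
lean px at row245: seen 186.8220289855073 vertical 184.38578132821556
socket ctr by side at .105: [0.5643 0.2416 0.105 ]
```

```bash
sed -i 's/    k,l,st,ce=cv2.connectedComponentsWithStats(m\[:, x0/    m=cv2.morphologyEx(((p[...,1]>p[...,0]+5)\&(p[...,1]>p[...,2]+5)).astype(np.uint8),cv2.MORPH_CLOSE,np.ones((9,5),np.uint8))>0\n&/' h.py
cat > foot.py <<'E'
from h import *
from scipy.optimize import fsolve
b=cam("side"); s=env.sense(); T=s["tool_pos"]; zf=T[2]-.1281
f,low,r=stalk(b,zf,235,282); print("T",T.round(4),"zf",zf.round(4),"low",low,"widths",r[::5,2],r[::5,0])
def err(q):
    c=circ(b,(q[0],q[1],zf),.0113); m=proj(b,(q[0],q[1],zf))[0]
    return [c[:,1].max()-low, m[0]-np.polyval(f,m[1])]
q=fsolve(err,T[:2]); print("foot est",q.round(4),"minus tcp mm",((q-T[:2])*1e3).round(1))
pp=proj(b,[(q[0],q[1],z) for z in np.linspace(zf,zf+.12,30)]); print("row245 x: seen",np.polyval(f,245),"vertical",np.interp(-245,-pp[:,1],pp[:,0]))
E
python3 foot.py
```

```text
T [0.563  0.2416 0.2624] zf 0.1343 low 288.5 widths [16. 17. 17. 21. 20. 19. 20. 20. 19. 18.] [185.5 187.  187.  187.  188.5 191.  192.5 193.5 195.  195.5]
foot est [0.5648 0.2419] minus tcp mm [1.8 0.3]
row245 x: seen 187.09163968547634 vertical 185.193371802975
```

Side view: the stalk foot is at about (0.565, 0.242) and the socket's mouth at (0.564, 0.242). The two agree to 1 mm and the stalk is nearly vertical, so I'm lowering it into the socket with force checks.

```bash
python3 -m pendant '[[[0.01,0,0,0,0,0,0],[0.02,0,0,0,0,0,0],[0.024,0,0,0,0,0,0],[0.027,0,0,0,0,0,0],[0.030,0,0,0,0,0,0],[0.033,0,0,0,0,0,0],[0.036,0,0,0,0,0,0],[0.036,0,0,0,0,0,0]]]' 60
python3 -m pendant '[[[0.002,0,0,0,0,0,0],[0.004,0,0,0,0,0,0],[0.006,0,0,0,0,0,0],[0.006,0,0,0,0,0,0]]]'
```

```text
time: 6.02
tool_pos: [0.5629, 0.2425, 0.2267]
eef_rot: [0.188, 1.563, -0.188]
force: [-1.2, 0.3, -0.0]
width: 0.272
time: 6.35
tool_pos: [0.5629, 0.2425, 0.2208]
eef_rot: [0.188, 1.563, -0.188]
force: [0.7, -0.6, -0.7]
width: 0.269
```

```bash
python3 -m pendant '[[[0.002,0,0,0,0,0,0],[0.004,0,0,0,0,0,0],[0.006,0,0,0,0,0,0],[0.008,0,0,0,0,0,0],[0.010,0,0,0,0,0,0],[0.012,0,0,0,0,0,0],[0.014,0,0,0,0,0,0],[0.014,0,0,0,0,0,0]]]'
python3 -m pendant '[[[0.001,0,0,0,0,0,0],[0.002,0,0,0,0,0,0],[0.003,0,0,0,0,0,0],[0.004,0,0,0,0,0,0],[0.005,0,0,0,0,0,0],[0.006,0,0,0,0,0,0],[0.007,0,0,0,0,0,0],[0.008,0,0,0,0,0,0],[0.008,0,0,0,0,0,0]]]'
```

```text
time: 7.02
tool_pos: [0.5629, 0.2427, 0.2071]
eef_rot: [0.188, 1.563, -0.188]
force: [-1.2, 0.5, -1.0]
width: 0.276
time: 7.77
tool_pos: [0.5634, 0.243, 0.2001]
eef_rot: [0.189, 1.561, -0.187]
force: [-1.4, 1.9, 3.0]
width: 0.275
```

```bash
python3 -m pendant '[[[0.001,0,0,0,0,0,0],[0.002,0,0,0,0,0,0],[0.003,0,0,0,0,0,0],[0.004,0,0,0,0,0,0],[0.005,0,0,0,0,0,0],[0.006,0,0,0,0,0,0]]]'
python3 -m pendant '[[[0.001,0,0,0,0,0,0],[0.002,0,0,0,0,0,0],[0.003,0,0,0,0,0,0],[0.004,0,0,0,0,0,0],[0.005,0,0,0,0,0,0],[0.006,0,0,0,0,0,0]]]'
```

```text
time: 8.27
tool_pos: [0.5634, 0.2427, 0.194]
eef_rot: [0.189, 1.561, -0.188]
force: [-1.2, 0.1, 5.1]
width: 0.277
time: 8.77
tool_pos: [0.5633, 0.2426, 0.1879]
eef_rot: [0.189, 1.561, -0.188]
force: [-1.8, -0.0, 5.5]
width: 0.277
```

```bash
python3 -m pendant '[[[0.001,0,0,0,0,0,0],[0.002,0,0,0,0,0,0],[0.003,0,0,0,0,0,0],[0.004,0,0,0,0,0,0],[0.005,0,0,0,0,0,0],[0.006,0,0,0,0,0,0]]]'
python3 -m pendant '[[[0.001,0,0,0,0,0,0],[0.002,0,0,0,0,0,0],[0.003,0,0,0,0,0,0],[0.003,0,0,0,0,0,0]]]'
python3 -m pendant '[[[0.001,0,0,0,0,0,0],[0.002,0,0,0,0,0,0],[0.003,0,0,0,0,0,0],[0.003,0,0,0,0,0,0]]]'
```

```text
time: 9.27
tool_pos: [0.5634, 0.2426, 0.1819]
eef_rot: [0.189, 1.561, -0.188]
force: [-1.3, 0.0, 4.7]
width: 0.277
time: 9.6
tool_pos: [0.5632, 0.2426, 0.1785]
eef_rot: [0.189, 1.562, -0.188]
force: [-1.0, 0.6, 2.6]
width: 0.276
time: 9.93
tool_pos: [0.5631, 0.2426, 0.1753]
eef_rot: [0.188, 1.562, -0.188]
force: [-0.9, 1.2, 2.7]
width: 0.271
```

Run:
```python
from h import *
b=cam("side")
im=cv2.cvtColor(b["pixels"],4)[220:320,150:270]
cv2.imwrite("pics/c4.png",np.clip(cv2.resize(im,(720,600),interpolation=cv2.INTER_CUBIC)*1.8,0,255).astype(np.uint8))
```

```text
(no output)
```

View pics/c4.png

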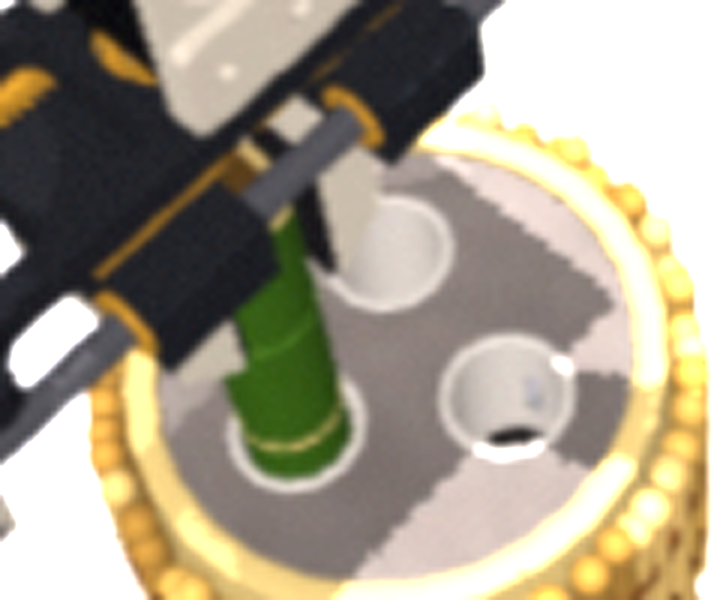

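The pale ring at (290,443) in the crop is about 14 mm above the rim, whose front edge is at (290,480). The foot is therefore about 58 mm deep, past any packed bottom, so this is the deep socket. I'm continuing slowly.

```bash
python3 -m pendant '[[[0.001,0,0,0,0,0,0],[0.002,0,0,0,0,0,0],[0.003,0,0,0,0,0,0],[0.004,0,0,0,0,0,0],[0.005,0,0,0,0,0,0],[0.006,0,0,0,0,0,0],[0.007,0,0,0,0,0,0],[0.008,0,0,0,0,0,0],[0.008,0,0,0,0,0,0]]]'
python3 -m pendant '[[[0.001,0,0,0,0,0,0],[0.002,0,0,0,0,0,0],[0.003,0,0,0,0,0,0],[0.003,0,0,0,0,0,0],[0.003,0,0,0,0,0,0]]]'
python3 -m pendant '[[[0.0005,0,0,0,0,0,0],[0.001,0,0,0,0,0,0],[0.0015,0,0,0,0,0,0],[0.0015,0,0,0,0,0,0],[0.0015,0,0,0,0,0,0]]]'
```

```text
time: 10.73
tool_pos: [0.5631, 0.2425, 0.1671]
eef_rot: [0.188, 1.563, -0.188]
force: [-0.3, 0.2, 3.7]
width: 0.272
time: 11.15
tool_pos: [0.563, 0.2425, 0.164]
eef_rot: [0.188, 1.563, -0.188]
force: [0.8, 1.1, 2.0]
width: 0.273
time: 11.57
tool_pos: [0.5631, 0.2425, 0.1628]
eef_rot: [0.188, 1.562, -0.188]
force: [-1.3, 0.8, 4.9]
width: 0.278
```

```bash
for i in 1 ; do python3 -m pendant '[[[0.0005,0,0,0,0,0,0],[0.001,0,0,0,0,0,0],[0.001,0,0,0,0,0,0]]]'; done
python3 -m pendant '[[[0.0005,0,0,0,0,0,0],[0.001,0,0,0,0,0,0],[0.001,0,0,0,0,0,0]]]'
python3 -m pendant '[[[0.0005,0,0,0,0,0,0],[0.0005,0,0,0,0,0,0],[0.0005,0,0,0,0,0,0]]]'
```

```text
time: 11.82
tool_pos: [0.5631, 0.2426, 0.1618]
eef_rot: [0.188, 1.562, -0.188]
force: [-1.5, 1.2, 4.6]
width: 0.273
time: 12.07
tool_pos: [0.5632, 0.2425, 0.1608]
eef_rot: [0.188, 1.562, -0.188]
force: [-0.7, 0.9, 4.1]
width: 0.273
time: 12.32
tool_pos: [0.5632, 0.2426, 0.1606]
eef_rot: [0.188, 1.562, -0.188]
force: [-1.9, 0.2, 5.5]
width: 0.274
```

```bash
python3 -m pendant '[[[0.0005,0,0,0,0,0,0],[0.001,0,0,0,0,0,0],[0.001,0,0,0,0,0,0]]]'
python3 -m pendant '[[[0.0005,0,0,0,0,0,0],[0.001,0,0,0,0,0,0],[0.001,0,0,0,0,0,0]]]'
python3 -m pendant '[[[0.0005,0,0,0,0,0,0],[0.0005,0,0,0,0,0,0],[0.0005,0,0,0,0,0,0]]]'
```

```text
time: 12.57
tool_pos: [0.5634, 0.2426, 0.1602]
eef_rot: [0.189, 1.561, -0.188]
force: [-2.1, 1.2, 9.3]
width: 0.275
time: 12.82
tool_pos: [0.5635, 0.2425, 0.1597]
eef_rot: [0.189, 1.561, -0.188]
force: [-2.5, -0.1, 12.4]
width: 0.273
time: 13.07
tool_pos: [0.5636, 0.2426, 0.1595]
eef_rot: [0.189, 1.56, -0.188]
force: [-3.5, -0.0, 13.7]
width: 0.276
```

The force rose from about 4 N to 14 N, so the foot is on the pad. One more small press, then I release gently.

```bash
python3 -m pendant '[[[0.0005,0,0,0,0,0,0],[0.001,0,0,0,0,0,0],[0.001,0,0,0,0,0,0],[0.001,0,0,0,0,0,0]]]'
python3 - <<'E'
from h import *
b=cam("side")
im=cv2.cvtColor(b["pixels"],4)[250:310,165:237]
cv2.imwrite("pics/c5.png",np.clip(cv2.resize(im,(720,600),interpolation=cv2.INTER_CUBIC)*1.8,0,255).astype(np.uint8))
E
```

```text
time: 13.4
tool_pos: [0.5638, 0.2425, 0.1591]
eef_rot: [0.189, 1.56, -0.187]
force: [-2.9, -0.8, 17.0]
width: 0.274
```

View pics/c5.png

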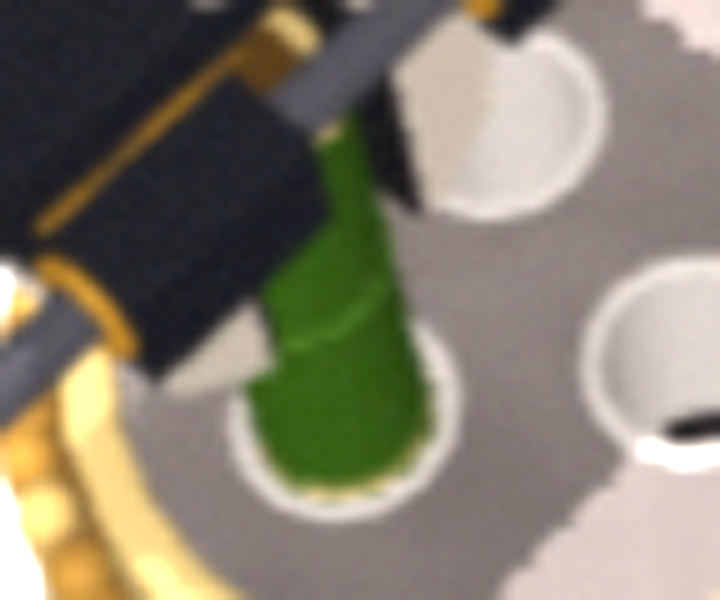

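The ring at (340,490) in the crop is level with the front of the rim. Releasing and withdrawing straight up.

```bash
python3 -m pendant '[[[0,0,0,0,0,0,0.4],[0,0,0,0,0,0,0.6],[0,0,0,0,0,0,0.9],[0,0,0,0,0,0,0.9],[0,0,0,0,0,0,0.9],[0,0,0,0,0,0,0.9]]]'
python3 -m pendant '[[[-0.01,0,0,0,0,0,0.9],[-0.025,0,0,0,0,0,0.9],[-0.05,0,0,0,0,0,0.9],[-0.08,0,0,0,0,0,0.9],[-0.11,0,0,0,0,0,0.9],[-0.11,0,0,0,0,0,0.9]]]'
python3 -m pendant '[[[0,-0.03,-0.02,0,0,0,0.9],[0,-0.06,-0.05,0,0,0,0.9],[0,-0.1,-0.08,0,0,0,0.9],[0,-0.13,-0.12,0,0,0,0.9],[0,-0.15,-0.15,0,0,0,0.9],[0,-0.15,-0.15,0,0,0,0.9]]]'
python3 - <<'E'
from h import *
a=cam("top");b=cam("side")
cr=lambda c,x0,y0,w,h,W,H:np.clip(cv2.resize(cv2.cvtColor(c["pixels"],4)[y0:y0+h,x0:x0+w],(W,H),interpolation=cv2.INTER_CUBIC)*1.8,0,255).astype(np.uint8)
cv2.imwrite("pics/c6.png",np.vstack([np.hstack([cr(b,155,220,80,80,400,400),cr(a,90,140,100,100,400,400)]),np.hstack([cr(b,0,0,512,384,267,200),cr(a,0,0,512,384,267,200),np.zeros((200,266,3),np.uint8)])]))
E
```

```text
time: 13.95
tool_pos: [0.563, 0.2425, 0.1562]
eef_rot: [0.188, 1.563, -0.189]
force: [0.1, -0.9, 0.6]
width: 0.657
time: 14.45
tool_pos: [0.5654, 0.2432, 0.2744]
eef_rot: [0.192, 1.552, -0.184]
force: [-0.0, 0.1, 0.6]
width: 0.897
time: 14.95
tool_pos: [0.3766, 0.1309, 0.2668]
eef_rot: [0.188, 1.565, -0.189]
force: [1.4, 0.5, -0.5]
width: 0.899
```

View pics/c6.png

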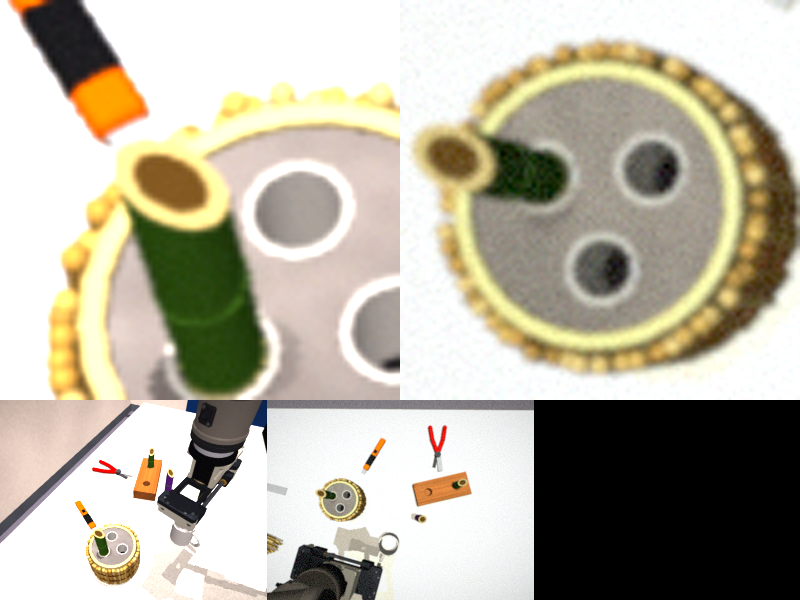

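The stalk stands alone and upright, and the bystanders look undisturbed. A last close look at the ring, plus a height check from the two views.

Run:
```python
from h import *
a=cam("top");b=cam("side")
im=cv2.cvtColor(b["pixels"],4)[250:310,165:237]
cv2.imwrite("pics/c7.png",np.clip(cv2.resize(im,(720,600),interpolation=cv2.INTER_CUBIC)*1.8,0,255).astype(np.uint8))
print("top centre",tri(a,(90+55/4,140+159/4),b,(155+174/5,220+186/5)),"expect z ~0.204")
print("side cutter crop mug etc; force",env.sense()["force"].round(1))
```

```text
top centre (array([0.56320313, 0.24276274, 0.20290292]), np.float64(0.001681197308593526)) expect z ~0.204
side cutter crop mug etc; force [ 0.2 -0.2  0.4]
```

View pics/c7.png

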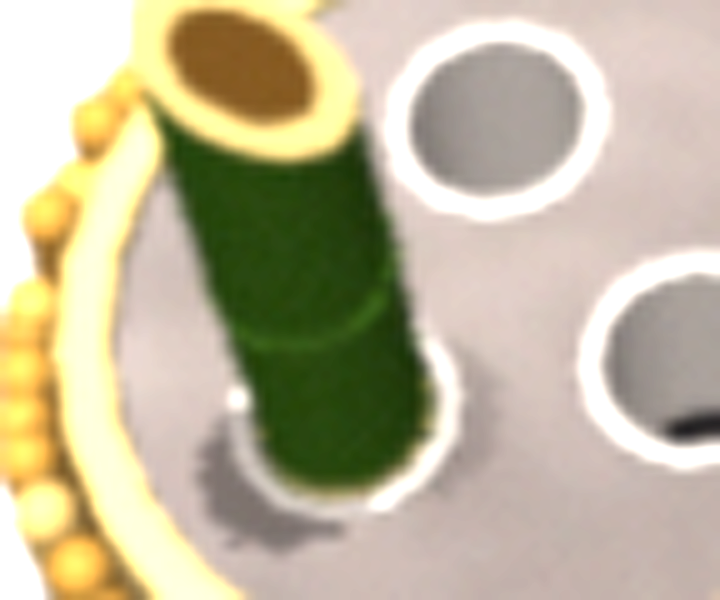

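The ring is still level with the rim at (345,490) in the crop, and the top centre stands right above the socket at z 0.203 m (0.204 expected). Handing in.

```bash
python3 -c "
from rig import env
print(env.close_job(), env.sense()['time'])"
```

```text
the job is handed in; nothing more can be done
the job is handed in; nothing more can be done
```

The tall stalk stands home by itself in the deep socket, and the job was handed in at about 15 s of the 67 s allowed; `close_job` gave no verdict.

- **Choice of socket:** I tried the socket at (0.565, 0.242) first, because the top view showed a black pad in the other two but not in this one. It was the deep one, so no second try was needed.
- **Push:** The wires resisted with only about 3–5 N, less than the 6–12 N stated. The load then rose to 17 N in total once the foot was on the pad.
- **Last checks:** After release the ring was level with the rim. The stalk's top centre was right above the socket at z 0.203 m, against 0.204 m expected. It looked upright, and the gripper was clear and reading about zero force.
- **Bystanders:** By eye in the last pictures, the short stalk, cutter, secateurs and mug looked undisturbed. I did not measure their positions again.

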